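# Cup in frame, camera up

## Task

Without tipping the cup or disturbing the other things on the block, pick up the glass cup in the steel holder and set it down gently, upright, in the middle of the round marble coaster in front of the camera, and let go of it. Then take the collar of the little camera monopod so that its side button is squeezed in, pull the sprung mast up past the first stop to the second stop at the top of its travel, and keep holding it there: the job finishes while you are still holding the camera up for the shot.

Things in the scene. Friction and masses are not known exactly. Their poses are not given: they have to be found in the camera images.
- cup: Glass cup in a low steel holder, one rigid piece of about 180 g, standing loose on the block. Origin: centre of its underside; z up. 86 mm tall; the holder (56 mm across) covers the lowest 34 mm, above it is bare glass, 50 to 52 mm across. A small round-wire handle sticks out on the cup's +y side to 53 mm from the axis, between 5 and 37 mm above the underside; take the bare glass across the cup's x axis, 55 to 70 mm above the underside, to stay clear of it.
- coaster: Round marble coaster, 110 mm across and 14 mm thick, fixed to the block, flat on top, 230 to 260 mm in front of the camera monopod. Origin: centre of its underside. (The square cork trivet is something else.)
- coaster_top (a point): Centre of the coaster's upper face, 14 mm above the block; z up.
- monopod: Table-top camera monopod fixed to the block: dark round foot 110 mm across, upright tube 28 to 31 mm across up to 110 mm above the block, and in it the sprung mast that carries the collar and the camera. Origin: centre of the foot's underside, on the mast's axis; z up; +x is where the camera looks; +y is the side where the button is.
- collar (a point): Centre of the mast's collar, moving with the mast, axes as monopod. The collar is an upright aluminium block 30 mm (x) by 34 mm (y) by 40 mm high; its centre is 132 mm above the block with the mast down, 212 mm at the second stop. Grip it from above across y. The camera (62 mm wide in y, 40 mm high, top 4 mm below the collar's top) hangs in front of it from x = +38 mm to +86 mm, joined by a thin neck. Nothing stands above the collar.
- button_face (a point): Centre of the outer face of the release button: a black round button 16 mm across in the middle of the collar's +y face, standing 5.5 mm proud of it when free. Moves with the button.
- release (a joint): How far the button is pushed in towards the collar's middle (m): 0 free, 0.0055 when flush with the collar's face, 0.006 at its end. A spring pushes it out with 1.8 N at 0 and 5.4 N at the end. While it is in less than about 4 mm a catch stops the mast; squeezing the collar between two fingers across y (button under one finger) pushes it flush.
- mast (a joint): How far the mast is pulled up (m): 0 down, about 0.04 at the first stop, where the catch stops it again if the button is not kept in, 0.08 at the second stop, the top end of the travel. Lifting takes about 6 to 8 N (weight of camera and a return spring); nothing latches at the second stop, so when let go it slides back down by 24 mm or more.
- grinder: Bystander: upright steel hand grinder with a crank and wooden knob on top, 56 mm across, 222 mm high. Origin: centre of its underside.
- canister: Bystander: closed white ceramic canister with a wooden lid, 96 mm across, 106 mm high. Origin: centre of its underside.
- cezve: Bystander: small red enamel cezve, 72 mm across, 68 mm high, with a long handle to its +x (to 155 mm, 87 mm high). Origin: centre of its underside.
- spoon: Bystander: wooden spoon, 200 mm long, lying along its x. Origin: near its middle, at its underside.
- demitasse: Bystander: plain white ceramic cup with a handle, no steel holder, 64 mm across, 55 mm high. Origin: centre of its underside.
- sugar: Bystander: round copper sugar bowl with a lid, 72 mm across, 64 mm high. Origin: centre of its underside.
Mind the look-alikes: they are no part of the job. Leave any blue or pink look-alike of the cup alone. Of the things that look like the monopod, the smaller one is meant.

How it is judged:
On the way, in this order (a step that is already met when the one before it is completed fails the run):
1. the cup stands upright in the middle of the coaster, let go (horizontal distance between cup and coaster_top below 0.03 m and z of cup in the frame of coaster_top between -0.004 and 0.005 m and angle between cup's own z axis and vertical below 0.08 rad and contact force between the fingers and cup below 0.1 N and linear speed of cup below 0.02 m/s), for 0.3 s.
2. the button is pressed in with the mast still down (value of joint release above 0.004 m and value of joint mast below 0.015 m and contact force between the fingers and monopod above 1 N), for 0.05 s.
3. the mast is pulled past the first stop with the button kept in (value of joint release above 0.0035 m and value of joint mast above 0.05 m), for 0.05 s.
At the end, for the whole second after the job is handed in: The mast is held still by the fingers within 6 mm of its second stop (80 mm up), and the cup stands upright (within 0.08 rad), untouched and at rest on the coaster, its middle within 30 mm of the coaster's (all of step 1 and value of joint mast above 0.074 m and height (world z) of collar above 0.205 m and velocity of joint mast between -0.01 and 0.01 m/s and contact force between the fingers and monopod above 2 N); the arm keeps its last pose, push and grip.
It fails at once if the cup is tipped (more than 0.45 rad) (angle between cup's own z axis and vertical above 0.45 rad).
It fails at once if the cup is dropped (moves faster than 0.5 m/s out of the fingers) (linear speed of cup above 0.5 m/s and contact force between the fingers and cup below 0.05 N).
It fails at once if a bystander is moved more than 30 mm or tipped (distance of any of grinder, canister, cezve, spoon, demitasse, sugar from where it was at the start of the episode above 0.03 m or angle between any of grinder, canister, cezve, demitasse, sugar's own z axis and vertical above 0.5 rad).
It also fails if it takes over 48 s, if anything falls off the work surface, if the arm or the gripper's body presses on something with over 40 N, if the wrist force passes 120 N, or if a joint passes its speed limit or range.

## Robot

A 7-joint arm with a two-finger parallel gripper is mounted at the origin on the work surface. World frame = base frame: x ahead of the robot, y to its left, z up, the work surface at z = 0. Lengths are in m, angles in rad, forces in N, time in s.
With the tool pointing down it reaches from about 0.35 to 0.775 m from the base axis. Payload 3.1 kg.
Tool frame: the origin (TCP) lies midway between the tips of the shut fingers; the grasp point (between the pads) lies 19 mm behind it; x points along the fingers, y is the direction in which the jaws open and shut, and the axes are right-handed (so a half turn about x gives the same grasp; the last joint's range is limited). The gripper opens to 85 mm and grips with 20 to 120 N. Pads are 22 mm wide; open, the fingers measure 114 mm over their backs; the gripper's body (76 mm by 85 mm) begins 54 mm behind the grasp point. The pads swing forward as they close: fully open they stand 13 mm farther back than shut.
Start: joints at [1.283, 0.311, 0.014, 1.512, -0.004, 1.319, -0.027], TCP at [0.134, -0.533, 0.231] pointing down, gripper open.
Joint ranges: [-2.7, 2.7], [-0.3, 1.91], [-1.27, 1.3], [0.12, 2.57], [-1.44, 4.58], [0.2, 2.03], [-3.05, 3.05]. Speed limits (rad/s): [2.79, 2.79, 3.14, 3.14, 3.14, 3.14, 3.14].

## Interface

Orientations are given as a 3x3 rotation matrix whose columns are the frame's x, y, z axes.
In Python, from cell import get_state, grab_frame, camera_params, close_job gives the robot as it stands. The module is installed in compiled form; this text tells all that it offers.
- The arm moves only by the shell command python3 -m creep 'ROWS'. ROWS is JSON, a list of rows, each a list of 3 entries, a list of its own where there are three numbers: the shift along the tool's x, y, z in cm, then the turn about the tool's x in degrees, then the opening in per cent of the stroke, from 0 (shut) to 100 (fully open). In form: [[[x, y, z], turn, fingers], ...]. A call has 1 to 10 rows; each row shifts and turns the commanded pose from where the row before left it, along the tool's axes as they then stand; what a row does not reach is not made up. A row lasts 1/8 s, in which the tool goes at most 62.5 mm and 10.7 degrees, less where a joint would pass 70% of its speed; a pose out of reach is approached as far as the arm can. A call with a gripper value outside its range is refused whole. The fingers move at their own pace and stop on an object; the grip force is fixed at half the most. Time passes only in rows, so rows that do not move let the fingers close. It gives the time, the measured TCP pose, the force and the opening at its end, in the units of the state.
- get_state(): the state, without advancing time (a new reading comes with each control period).
- grab_frame(name): name is "side" or "top"; returns the picture (400x640x3 uint8, red, green, blue); there is no depth.
- camera_params(name): a dict with "intrinsics" (3x3 intrinsics, pixels), "dist_coeffs" ([k1, k2, p1, p2, k3] as OpenCV has them; the pictures are not rectified), "view" (4x4, takes a point from world to camera coordinates). Camera axes: x right, y up, looking along -z (the intrinsics and any distortion apply to the point x, -y, -z); pixel columns grow to the right and rows downward; lengths in m; the calibration is good to about 2 mm. A picture is of the moment at which its call begins. camera_params takes no time and is no camera call.
- close_job(): hands the job in, once; it reports no verdict.
The state is a dict: "time": time; "joints": joint angles; "qd": joint speeds; "effort": joint torques, N m; "eef_pos": TCP position; "ee_rot": TCP orientation; "wrist_force": force on the tool from outside, world axes, zero at the start; "moment": the same for the moment, N m; "opening": finger opening in m.
Only numpy, scipy, OpenCV 4.12 (cv2) and the standard library are available. Lean on these libraries where they do the work, as an engineer would, in place of code of your own. Each camera call takes 0.05 s, during which the arm holds its last target. There are 200 camera calls.

## Working session

There is one attempt and no reset: what is moved stays moved. The work goes in short steps, Python scripts to look and compute and a shell command to move; the robot and the scene stay as the last step left them, time stands still between calls to the robot, and variables do not carry over. Pictures are saved under pics/ and viewed, about 8 in all and at most 12, crops included, and the job is handed in when it is done.

```bash
mkdir -p pics; cat > h.py <<'E'
import numpy as np, cv2
from cell import *
def ray(cam,u,v):
    p=camera_params(cam);K=np.array(p["intrinsics"]);d=np.array(p["dist_coeffs"]);V=np.array(p["view"])
    x,y=cv2.undistortPoints(np.array([[[u,v]]],float),K,d)[0,0]
    R=V[:3,:3];o=-R.T@V[:3,3];r=R.T@np.array([x,-y,-1.]);return o,r/np.linalg.norm(r)
def onz(cam,u,v,z):
    o,r=ray(cam,u,v);return o+r*(z-o[2])/r[2]
def proj(cam,P):
    p=camera_params(cam);V=np.array(p["view"]);c=V[:3,:3]@np.array(P,float)+V[:3,3]
    q=np.array([[c[0],-c[1],-c[2]]])
    return cv2.projectPoints(q,np.zeros(3),np.zeros(3),np.array(p["intrinsics"]),np.array(p["dist_coeffs"]))[0][0,0]
def save(im,n): cv2.imwrite('pics/'+n,cv2.cvtColor(im,cv2.COLOR_RGB2BGR))
E
python3 - <<'E'
from h import *
for c in("top","side"):
    im=grab_frame(c);np.save(c+'.npy',im);save(im,c+'0.png')
    o,_=ray(c,320,200);print(c,o.round(3),onz(c,320,200,0).round(3))
s=get_state();print(s["time"],s["eef_pos"],s["ee_rot"],s["opening"],s["wrist_force"])
E
```

```text
top [0.305 0.046 1.26 ] [0.567 0.058 0.   ]
side [-0.218  0.892  0.802] [ 0.703 -0.107  0.   ]
0.1 [ 0.13367862 -0.53282297  0.23032861] [[-6.08272077e-04  2.43409160e-01 -9.69923508e-01]
 [ 2.05354551e-03 -9.69921338e-01 -2.43409904e-01]
 [-9.99997706e-01 -2.13984151e-03  9.01242798e-05]] 0.08532952802100058 [ 0.2884245   0.44031126 -0.01918157]
```

View pics/top0.png

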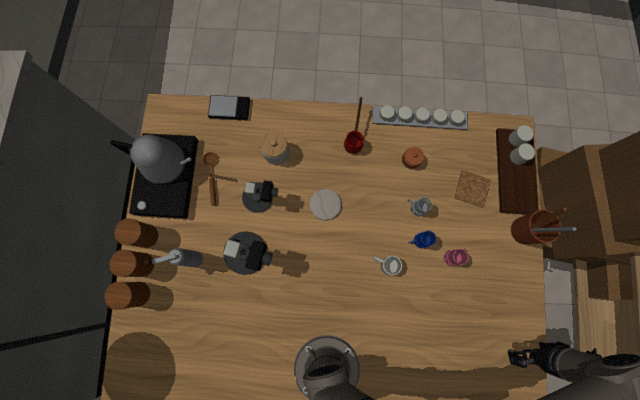

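View pics/side0.png

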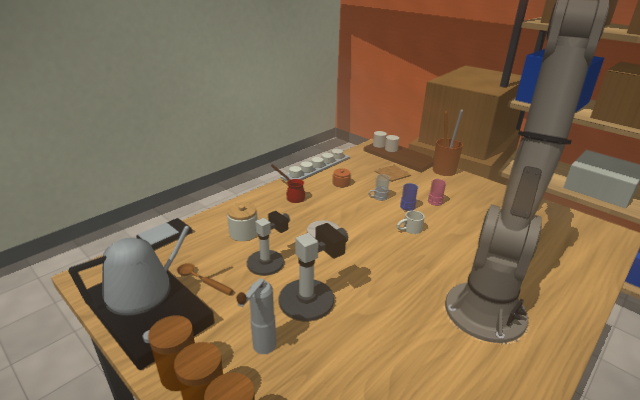

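Top view: the clear cup in its steel holder is at (421,207). Its look-alikes are blue at (425,240), pink at (457,257) and the white demitasse at (391,266). The coaster is at (325,205), and the cork trivet at (473,188) is not meant. The two monopods are at (258,195), smaller, and (245,252), larger. The smaller one is meant, and the coaster lies in front of its camera. I'll confirm with enlarged crops.

```bash
python3 - <<'E'
from h import *
t=np.load('top.npy');s=np.load('side.npy')
def crop(im,x,y,w,h): return cv2.resize(im[y:y+h,x:x+w],(400,300),interpolation=cv2.INTER_CUBIC)
a=np.hstack([crop(t,390,186,64,48),crop(s,350,165,80,60)])
b=np.hstack([crop(t,232,171,64,48),crop(s,230,205,96,72)])
save(np.vstack([a,b]),'crop.png')
# coaster by colour/contour
hsv=cv2.cvtColor(t,cv2.COLOR_RGB2HSV)
m=((hsv[...,1]<70)&(hsv[...,2]>90)).astype(np.uint8);m2=np.zeros_like(m);m2[183:228,303:348]=m[183:228,303:348]
c=max(cv2.findContours(m2,0,2)[0],key=cv2.contourArea);e=cv2.fitEllipse(c);print(e)
print('coaster',onz('top',*e[0],.014))
print('foot',onz('top',257.5,196,.01),'cup rough',onz('top',420,208,.06))
E
```

```text
((324.8673400878906, 204.0568389892578), (29.856613159179688, 30.498241424560547), 77.71294403076172)
coaster [0.55077041 0.03963465 0.014     ]
foot [0.56602056 0.27957897 0.01      ] cup rough [ 0.54773713 -0.2834298   0.06      ]
```

View pics/crop.png

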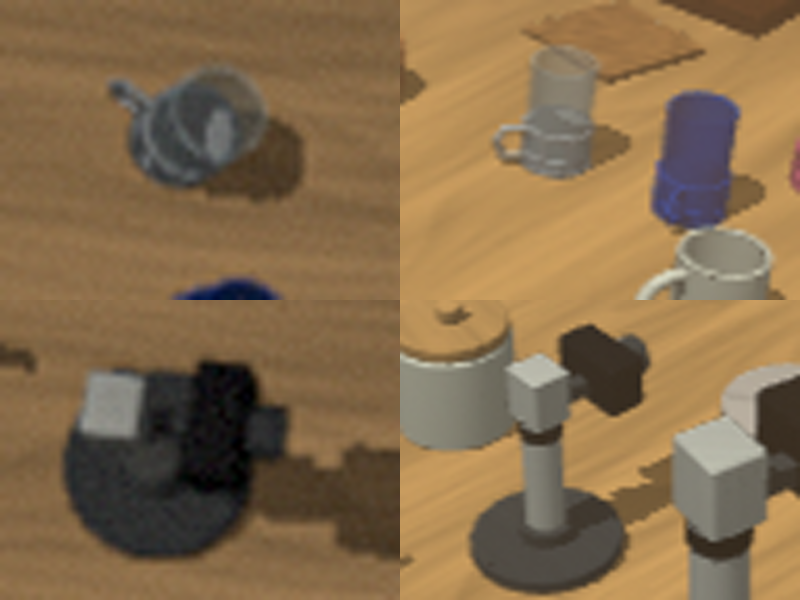

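The crops confirm both. The clear cup has a steel holder and a handle pointing up-left. The small monopod's light collar and dark camera look towards the coaster. Next I'll get positions by casting rays.

```bash
python3 - <<'E'
from h import *
def tri(a,b):
    (o1,r1),(o2,r2)=ray('top',*a),ray('side',*b)
    s=np.linalg.lstsq(np.c_[r1,-r2],o2-o1,rcond=None)[0];p,q=o1+s[0]*r1,o2+s[1]*r2
    return ((p+q)/2).round(4),np.linalg.norm(p-q).round(4)
print('cup rim',onz('top',424.7,203.6,.086),onz('side',383,177.4,.086),tri((424.7,203.6),(383,177.4)))
print('cup base',onz('top',418.5,207.3,.005),onz('side',381.6,196.6,.0))
print('handle',onz('top',408.9,200.1,.03),onz('side',350+98/5,165+142/5,.022))
print('collar top',onz('top',249.9,187.8,.152),onz('side',263.1,222.3,.152),tri((249.9,187.8),(263.1,222.3)))
print('foot',onz('top',257.1,197.4,.012))
# collar top-face by mask, top view
t=np.load('top.npy')
g=t.min(2);m=np.zeros_like(g);m[180:205,240:262]=(g[180:205,240:262]>110)
c=max(cv2.findContours(m,0,2)[0],key=cv2.contourArea);e=cv2.minAreaRect(c);print(e)
bp=cv2.boxPoints(e);P=np.array([onz('top',*p,.152) for p in bp]);print(P.round(3))
print('mask collar',onz('top',*e[0],.152))
# distances
co=np.array([.5508,.0396]);print('coaster side check',proj('side',[.5508,.0396,.014]))
E
```

```text
cup rim [ 0.55836078 -0.2920402   0.086     ] [ 0.55287532 -0.28860168  0.086     ] (array([ 0.5579, -0.2938,  0.0824]), np.float64(0.0028))
cup base [ 0.56107404 -0.29312167  0.005     ] [ 0.55380976 -0.29498243  0.        ]
handle [ 0.57953614 -0.25240622  0.03      ] [ 0.57926743 -0.2494392   0.022     ]
collar top [0.56130323 0.27961685 0.152     ] [0.55554579 0.28442206 0.152     ] (array([0.5619, 0.2802, 0.1472]), np.float64(0.0013))
foot [0.56046886 0.28013843 0.012     ]
((249.270263671875, 187.3783721923828), (8.219949722290039, 9.535140991210938), 9.462322235107422)
[[0.549 0.296 0.152]
 [0.579 0.294 0.152]
 [0.577 0.268 0.152]
 [0.546 0.27  0.152]]
mask collar [0.56254744 0.28174935 0.152     ]
coaster side check [323.01963286 228.699931  ]
```

```bash
python3 -m creep '[[[0,0,0],-9.7,100],[[0,0,0],-9.7,100],[[0,0,0],-9.7,100],[[0,0,0],-9.7,100],[[0,0,0],-9.6,100]]'
```

```text
time: 0.72
eef_pos: [0.1337, -0.5331, 0.2306]
ee_rot: [[-0.0, 0.889, -0.457], [0.001, -0.457, -0.889], [-1.0, -0.001, -0.001]]
wrist_force: [-0.2, -0.1, -0.7]
opening: 0.0855
```

```bash
python3 -m creep '[[[0,2.6,-4.1],0,100],[[0,2.6,-4.1],0,100],[[0,2.6,-4.1],0,100],[[0,2.6,-4.1],0,100],[[0,2.6,-4.1],0,100],[[0,2.6,-4.1],0,100],[[0,2.6,-4.1],0,100],[[0,2.6,-4.1],0,100],[[0,2.6,-4.1],0,100],[[0,0,0],0,100]]'; cat >> h.py <<'E'
def togo(P,extra=0):
    s=get_state();R=np.array(s["ee_rot"]);d=R.T@(np.array(P)-s["eef_pos"])*100
    y=R[:,1];print('t',s["time"],'pos',s["eef_pos"].round(4) if hasattr(s["eef_pos"],'round') else s["eef_pos"],'yaw',np.degrees(np.arctan2(y[1],y[0])).round(2),'go cm',d.round(2),'F',np.round(s["wrist_force"],2),'open',s["opening"])
E
python3 -c "
from h import *
togo([.557,-.292,.044]);a=onz('top',222/6.25+232,171+128/6.25,.148);print('camera',a)
print(proj('side',[.557,-.292,.0]))"
```

```text
time: 1.98
eef_pos: [0.5157, -0.3087, 0.2303]
ee_rot: [[0.001, 0.891, -0.454], [0.005, -0.454, -0.891], [-1.0, -0.001, -0.005]]
wrist_force: [-0.5, 1.0, -0.5]
opening: 0.0852
t 1.975 pos [ 0.5157 -0.3087  0.2303] yaw -26.98 go cm [18.64  2.94 -3.28] F [-0.53  1.03 -0.45] open 0.08522753287394229
camera [0.55368769 0.22347154 0.148     ]
[380.47040107 196.57541073]
```

```bash
python3 -m creep '[[[1,1.5,-1.6],0,100],[[2,1.4,-1.7],0,100],[[3.5,0,0],0,100],[[3,0,0],0,100],[[0,0,0],0,100]]'; python3 - <<'E'
from h import *
t=grab_frame('top');s=grab_frame('side');togo([.557,-.292,.044])
for c in('top','side'):
  st=get_state();R=np.array(st["ee_rot"]);p=np.array(st["eef_pos"]);print(c,proj(c,p),proj(c,[.557,-.292,.086]))
def crop(im,x,y,w,h): return cv2.resize(im[y:y+h,x:x+w],(400,300),interpolation=cv2.INTER_CUBIC)
save(np.hstack([crop(t,380,170,96,72),crop(s,335,130,96,72)]),'above.png')
E
```

```text
time: 2.6
eef_pos: [0.5501, -0.2982, 0.1323]
ee_rot: [[-0.007, 0.886, -0.463], [0.003, -0.463, -0.886], [-1.0, -0.008, 0.001]]
wrist_force: [0.2, -0.6, 0.1]
opening: 0.0854
t 2.7 pos [ 0.553  -0.2991  0.1365] yaw -27.58 go cm [ 9.25  0.03 -0.81] F [ 0.48  0.26 -0.33] open 0.08537495451210304
top [431.37974045 202.3088565 ] [424.68713699 203.99927762]
side [385.98281261 164.33387665] [382.64081098 176.74299954]
```

View pics/above.png

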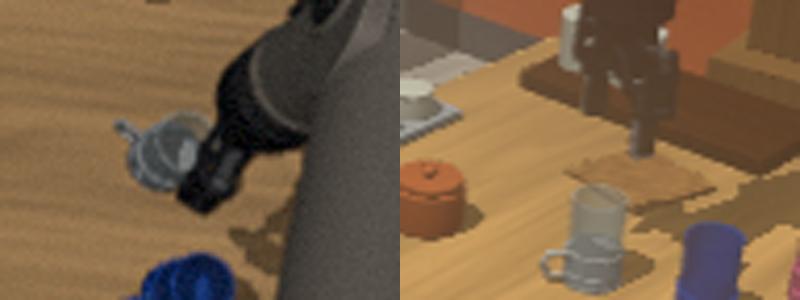

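The side crop shows the fingers straddling the cup's axis. The cup rim at about (382.5,176.3) matches my estimate of (382.6,176.7). There is 8 mm left to correct along the tool's z, then I descend.

```bash
python3 -m creep '[[[0,0,-0.4],0,100],[[0,0,-0.4],0,100],[[0,0,0],0,100],[[0,0,0],0,100]]'; python3 -c "
from h import *
togo([.557,-.292,.044])"
```

```text
time: 3.2
eef_pos: [0.5567, -0.2913, 0.1366]
ee_rot: [[0.0, 0.887, -0.462], [-0.0, -0.462, -0.887], [-1.0, 0.001, 0.0]]
wrist_force: [-1.1, -0.6, -0.2]
opening: 0.0851
t 3.2 pos [ 0.5567 -0.2913  0.1366] yaw -27.5 go cm [9.26 0.06 0.04] F [-1.14 -0.57 -0.24] open 0.08506167823515079
```

```bash
python3 -m creep '[[[2,0,0],0,100],[[2.4,0,0],0,100],[[2.4,0,0],0,100],[[1.6,0,0],0,100],[[0.8,0,0],0,100],[[0,0,0],0,100],[[0,0,0],0,100]]' && python3 -m creep '[[[0,0,0],0,66],[[0,0,0],0,66],[[0,0,0],0,50],[[0,0,0],0,40],[[0,0,0],0,40],[[0,0,0],0,40]]'; python3 -c "
from h import *
togo([.557,-.292,.044])"
```

```text
time: 4.08
eef_pos: [0.5573, -0.2917, 0.0453]
ee_rot: [[0.002, 0.887, -0.462], [-0.001, -0.462, -0.887], [-1.0, 0.002, -0.0]]
wrist_force: [0.1, 0.5, -0.3]
opening: 0.0856
time: 4.82
eef_pos: [0.5575, -0.2917, 0.0452]
ee_rot: [[0.002, 0.887, -0.462], [-0.001, -0.462, -0.887], [-1.0, 0.002, -0.0]]
wrist_force: [1.1, -0.3, 4.2]
opening: 0.0497
t 4.825 pos [ 0.5575 -0.2917  0.0452] yaw -27.51 go cm [ 0.12 -0.03  0.04] F [ 1.13 -0.34  4.19] open 0.04966260591141649
```

```bash
python3 -m creep '[[[-0.6,0,0],0,40],[[-1.2,0,0],0,40],[[-1.6,0,0],0,40],[[-1.6,0,0],0,40],[[-1,0,0],0,40],[[-0.5,0,0],0,40],[[0,0,0],0,40]]' && python3 -m creep '[[[0,-0.6,-1.1],0,40],[[0,-1.2,-2.2],0,40],[[0,-1.8,-3.3],0,40],[[0,-2,-3.7],0,40],[[0,-2.2,-4],0,40],[[0,-2.2,-4],0,40],[[0,-2,-3.7],0,40],[[0,-1.8,-3.3],0,40],[[0,-1.2,-2.2],0,40],[[0,-0.7,-1.3],0,40]]' && python3 -m creep '[[[0,0,0],0,40],[[0,0,0],0,40],[[0,0,0],0,40]]'; python3 - <<'E'
from h import *
t=grab_frame('top');s=grab_frame('side');togo([.551,.040,.060])
def crop(im,x,y,w,h): return cv2.resize(im[y:y+h,x:x+w],(400,300),interpolation=cv2.INTER_CUBIC)
save(np.hstack([crop(t,280,150,112,84),crop(s,270,150,112,84)]),'lift.png')
E
```

```text
time: 5.7
eef_pos: [0.5566, -0.2914, 0.1096]
ee_rot: [[0.0, 0.887, -0.462], [-0.0, -0.462, -0.887], [-1.0, 0.0, 0.0]]
wrist_force: [-0.9, 0.2, -2.6]
opening: 0.0501
time: 6.95
eef_pos: [0.5492, 0.0395, 0.1089]
ee_rot: [[-0.001, 0.889, -0.459], [0.001, -0.459, -0.889], [-1.0, -0.002, -0.0]]
wrist_force: [0.6, -0.8, -1.4]
opening: 0.0498
time: 7.32
eef_pos: [0.5504, 0.0347, 0.1091]
ee_rot: [[-0.0, 0.886, -0.465], [-0.001, -0.465, -0.886], [-1.0, 0.0, 0.001]]
wrist_force: [0.3, -0.3, -1.7]
opening: 0.0498
t 7.425 pos [0.5504 0.0353 0.1092] yaw -27.63 go cm [ 4.92 -0.17 -0.45] F [ 0.33 -0.84 -1.49] open 0.04936893357873909
```

View pics/lift.png

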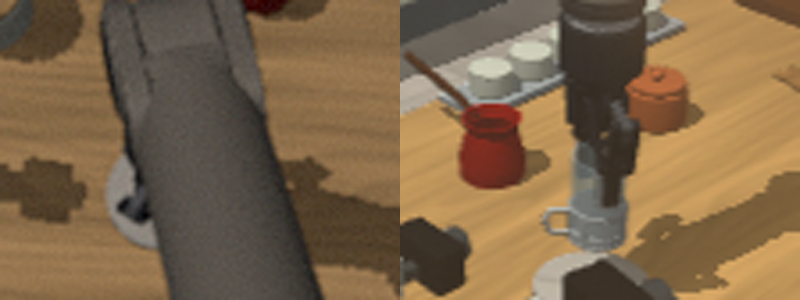

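The cup hangs upright in the grip with its handle to the left, just above and behind the coaster. I'll make the last 5 mm correction and lower it slowly.

```bash
python3 -m creep '[[[0.5,-0.1,-0.2],0,40],[[1,-0.1,-0.2],0,40],[[1.2,0,0],0,40],[[0.9,0,0],0,40],[[0.5,0,0],0,40],[[0.3,0,0],0,40],[[0,0,0],0,40],[[0,0,0],0,40]]'; python3 -c "
from h import *
togo([.551,.040,.0592])"
```

```text
time: 8.43
eef_pos: [0.5508, 0.0411, 0.0657]
ee_rot: [[0.001, 0.887, -0.462], [0.0, -0.462, -0.887], [-1.0, 0.001, -0.0]]
wrist_force: [-0.2, -1.0, -2.3]
opening: 0.05
t 8.425 pos [0.5508 0.0411 0.0657] yaw -27.51 go cm [0.65 0.07 0.09] F [-0.17 -0.97 -2.26] open 0.049978144915894994
```

```bash
python3 -m creep '[[[0.2,0,0],0,40],[[0.15,0,0],0,40],[[0.15,0,0],0,40],[[0,0,0],0,40],[[0,0,0],0,40]]';python3 -m creep '[[[0.1,0,0],0,40],[[0,0,0],0,40],[[0,0,0],0,40]]'
```

```text
time: 9.05
eef_pos: [0.5504, 0.0411, 0.0603]
ee_rot: [[0.0, 0.887, -0.462], [-0.0, -0.462, -0.887], [-1.0, 0.0, -0.0]]
wrist_force: [-0.6, 0.2, -1.6]
opening: 0.0496
time: 9.43
eef_pos: [0.5504, 0.0411, 0.0593]
ee_rot: [[0.0, 0.887, -0.462], [-0.0, -0.462, -0.887], [-1.0, 0.0, -0.0]]
wrist_force: [0.1, -0.3, -0.8]
opening: 0.05
```

```bash
python3 -m creep '[[[0.1,0,0],0,40],[[0,0,0],0,40],[[0,0,0],0,40]]'
```

```text
time: 9.8
eef_pos: [0.5505, 0.0412, 0.0591]
ee_rot: [[0.0, 0.887, -0.462], [-0.0, -0.462, -0.887], [-1.0, 0.0, -0.0]]
wrist_force: [-2.6, -0.9, 6.7]
opening: 0.0496
```

The wrist force has gone up to about +7 N, so the cup is resting on the coaster. I'll open in stages and back straight up.

```bash
python3 -m creep '[[[0,0,0],0,64],[[0,0,0],0,70],[[0,0,0],0,85],[[0,0,0],0,100],[[0,0,0],0,100],[[0,0,0],0,100],[[0,0,0],0,100]]' && python3 -m creep '[[[-1,0,0],0,100],[[-2.5,0,0],0,100],[[-4,0,0],0,100],[[-4,0,0],0,100],[[-4,0,0],0,100],[[-3,0,0],0,100],[[-1,0,0],0,100],[[0,0,0],0,100]]'; python3 - <<'E'
from h import *
togo([.562,.281,.24])
E
```

```text
time: 10.68
eef_pos: [0.5504, 0.0411, 0.0583]
ee_rot: [[-0.0, 0.887, -0.462], [-0.0, -0.462, -0.887], [-1.0, -0.0, 0.0]]
wrist_force: [-0.5, -0.0, 0.9]
opening: 0.0854
time: 11.68
eef_pos: [0.5505, 0.0412, 0.2535]
ee_rot: [[0.001, 0.887, -0.462], [-0.0, -0.462, -0.887], [-1.0, 0.001, -0.0]]
wrist_force: [-0.8, 0.2, -0.9]
opening: 0.0853
t 11.675 pos [0.5505 0.0412 0.2535] yaw -27.51 go cm [  1.35 -10.06 -21.81] F [-0.84  0.25 -0.86] open 0.08532547313893697
```

```bash
python3 -m creep '[[[0,0,0],-7.2,100],[[0,0,0],-7.2,100],[[0,0,0],-7.1,100]]' && python3 -m creep '[[[0,0,-1],0,100],[[0,-0.2,-3],0,100],[[0,-0.2,-4],0,100],[[0,-0.2,-4],0,100],[[0,-0.2,-4],0,100],[[0,-0.2,-4],0,100],[[0,-0.2,-3],0,100],[[0,-0.2,-1],0,100],[[0,0,0],0,100],[[0,0,0],0,100]]'; python3 - <<'E'
from h import *
t=grab_frame('top');s=grab_frame('side');togo([.562,.281,.2])
p=get_state()["eef_pos"];print(proj('top',p),proj('side',p),'big collar',onz('top',231,247,.2))
def crop(im,x,y,w,h): return cv2.resize(im[y:y+h,x:x+w],(400,300),interpolation=cv2.INTER_CUBIC)
save(np.hstack([crop(t,220,150,128,96),crop(s,220,140,128,96)]),'mono.png')
E
```

```text
time: 12.05
eef_pos: [0.5492, 0.0408, 0.2511]
ee_rot: [[-0.004, 0.995, -0.101], [-0.0, -0.101, -0.995], [-1.0, -0.004, 0.001]]
wrist_force: [-0.3, 0.2, -0.1]
opening: 0.0854
time: 13.3
eef_pos: [0.5622, 0.2792, 0.2531]
ee_rot: [[0.0, 0.994, -0.108], [-0.002, -0.108, -0.994], [-1.0, 0.0, 0.002]]
wrist_force: [-1.0, -1.2, 0.4]
opening: 0.0855
t 13.4 pos [0.5623 0.2793 0.2534] yaw -6.19 go cm [ 5.34 -0.05 -0.17] F [-0.2  -0.44 -0.69] open 0.08538012512623107
[243.52065742 179.15074265] [261.15480516 189.05729458] big collar [0.36925493 0.30755319 0.2       ]
```

View pics/mono.png

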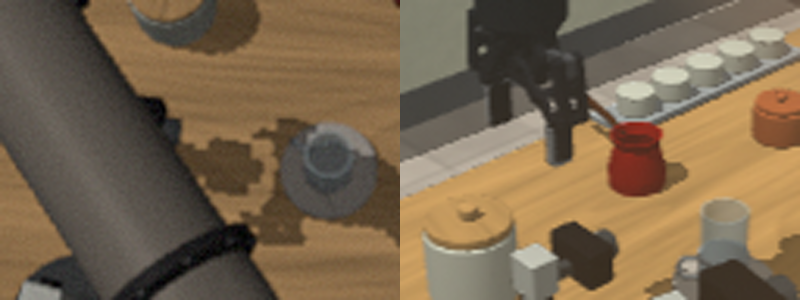

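The cup stands upright near the middle of the coaster: cup base at crop (322,170), coaster at crop (329,172). In the side crop the collar top is at about (263,222.6), which matches my (0.562, 0.280), and the jaws are centred over it. Descending.

```bash
python3 -m creep '[[[1.5,0,-0.1],0,100],[[2.5,0,0],0,100],[[2.5,0,0],0,100],[[2,0,0],0,100],[[0.5,0,0],0,100],[[0,0,0],0,100]]' && python3 -m creep '[[[1,0,0],0,100],[[1.5,0,0],0,100],[[1.5,0,0],0,100],[[0.8,0,0],0,100],[[0,0,0],0,100],[[0,0,0],0,100]]'; python3 -c "
from h import *
togo([.562,.281,.114])"
```

```text
time: 14.15
eef_pos: [0.5616, 0.2819, 0.163]
ee_rot: [[-0.001, 0.994, -0.105], [-0.0, -0.105, -0.994], [-1.0, -0.001, 0.0]]
wrist_force: [0.2, -0.1, 0.7]
opening: 0.0857
time: 14.9
eef_pos: [0.562, 0.2825, 0.1157]
ee_rot: [[0.001, 0.995, -0.105], [0.001, -0.105, -0.995], [-1.0, 0.001, -0.001]]
wrist_force: [-0.2, 0.6, -0.5]
opening: 0.0852
t 14.9 pos [0.562  0.2825 0.1157] yaw -6.01 go cm [0.17 0.01 0.15] F [-0.22  0.64 -0.52] open 0.085187805295356
```

```bash
python3 -m creep '[[[0.1,0,0],0,60],[[0,0,0],0,50],[[0,0,0],0,20],[[0,0,0],0,10],[[0,0,0],0,10],[[0,0,0],0,10],[[0,0,0],0,10]]'
```

```text
time: 15.78
eef_pos: [0.5636, 0.2821, 0.1155]
ee_rot: [[0.004, 0.995, -0.105], [0.001, -0.105, -0.995], [-1.0, 0.004, -0.001]]
wrist_force: [4.1, -2.1, 5.8]
opening: 0.0336
```

The opening is 33.6 mm against a 34 mm collar, so the button is flush. Now I'll lift.

```bash
python3 -m creep '[[[-0.4,0.1,0],0,10],[[-0.8,0,0],0,10],[[-1,0,0],0,10],[[-1,0,0],0,10],[[-1,0,0],0,10],[[-1,0,0],0,10],[[-1,0,0],0,10],[[-0.8,0,0],0,10],[[-0.4,0,0],0,10],[[0,0,0],0,10]]' && python3 -m creep '[[[-0.4,0,0],0,10],[[-0.2,0,0],0,10],[[0,0,0],0,10],[[0,0,0],0,10],[[0,0,0],0,10]]'
```

```text
time: 17.02
eef_pos: [0.5635, 0.2821, 0.186]
ee_rot: [[0.001, 0.995, -0.104], [-0.0, -0.104, -0.995], [-1.0, 0.001, 0.0]]
wrist_force: [6.7, 1.4, -6.0]
opening: 0.0338
time: 17.65
eef_pos: [0.5635, 0.2821, 0.1916]
ee_rot: [[0.0, 0.995, -0.104], [-0.0, -0.104, -0.995], [-1.0, 0.0, 0.0]]
wrist_force: [6.4, 1.0, -6.2]
opening: 0.0339
```

```bash
python3 -m creep '[[[-0.2,0,0],0,10],[[-0.1,0,0],0,10],[[0,0,0],0,10],[[0,0,0],0,10],[[0,0,0],0,10]]';python3 -m creep '[[[-0.1,0,0],0,10],[[0,0,0],0,10],[[0,0,0],0,10],[[0,0,0],0,10]]'
```

```text
time: 18.27
eef_pos: [0.5635, 0.2821, 0.1946]
ee_rot: [[0.0, 0.995, -0.104], [-0.0, -0.104, -0.995], [-1.0, 0.0, 0.0]]
wrist_force: [6.8, 1.3, -7.6]
opening: 0.0336
time: 18.77
eef_pos: [0.5635, 0.2821, 0.1955]
ee_rot: [[0.0, 0.995, -0.104], [-0.0, -0.104, -0.995], [-1.0, 0.0, 0.0]]
wrist_force: [6.6, 2.1, -6.7]
opening: 0.0335
```

```bash
python3 -m creep '[[[-0.1,0,0],0,10],[[0,0,0],0,10],[[0,0,0],0,10]]'; python3 - <<'E'
from h import *
t=grab_frame('top');s=grab_frame('side');togo([.5635,.2821,.1955])
for z in(.132,.212): print('collar proj',z,proj('side',[.5635,.2821,z+.02]), 'bottom',proj('side',[.5635,.2821,z-.02]))
print('tube top',proj('side',[.5635,.2821,.11]))
def crop(im,x,y,w,h): return cv2.resize(im[y:y+h,x:x+w],(400,300),interpolation=cv2.INTER_CUBIC)
save(np.hstack([crop(t,270,160,96,72),crop(s,225,165,128,96)]),'up.png')
E
```

```text
time: 19.15
eef_pos: [0.5635, 0.2821, 0.1957]
ee_rot: [[-0.0, 0.995, -0.104], [-0.0, -0.104, -0.995], [-1.0, -0.0, 0.0]]
wrist_force: [7.0, 2.7, -9.7]
opening: 0.0335
t 19.25 pos [0.5635 0.2821 0.1957] yaw -5.95 go cm [ 0.02  0.   -0.  ] F [ 7.69  1.83 -9.43] open 0.03319924595550031
collar proj 0.132 [261.90464595 220.85789211] bottom [262.59677947 232.57376666]
collar proj 0.212 [260.45364433 196.15894692] bottom [261.19058378 208.72657002]
tube top [262.63082693 233.14901224]
```

View pics/up.png

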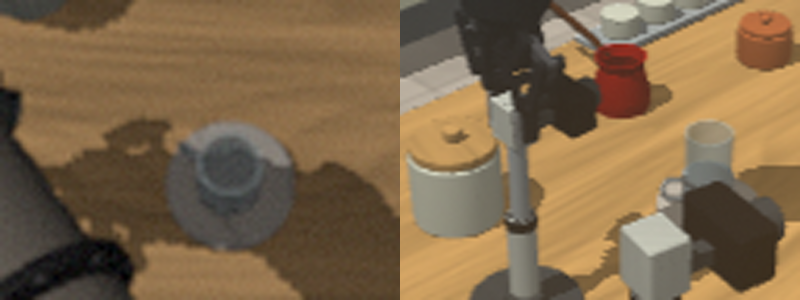

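The mast is fully out: collar bottom at about (261,210), against (261,209) expected at the second stop. The last 1 mm command moved the TCP only 0.2 mm while the pull rose from 6.7 to 9.5 N, so it is against the stop. The cup is upright and free on the coaster. Handing in.

```bash
python3 -c "
from cell import *
print(close_job())"
```

```text
the job is handed in; nothing more can be done
None
```

I set the glass cup down on the marble coaster and let go of it. Then I gripped the monopod's collar across the button and pulled the mast up to its second stop. I handed the job in at about 19 s, still holding it there; the system gave no verdict.

- **Cup:** The last picture shows it upright and free, within about a centimetre of the coaster's centre by eye. I released it with the gripper at (0.550, 0.041), against a coaster centre measured at (0.551, 0.040).
- **Button:** The fingers stopped 33.2–33.9 mm apart on the 34 mm collar, so it was squeezed flush.
- **Mast:** The gripper rose 80.2 mm from where it took the collar. The last 1 mm command moved it only 0.2 mm while the downward pull rose from 6.7 to about 9.5 N. The picture puts the collar's underside about 1 pixel from where it should be at the second stop.
- **Not ideal:** A sideways force of about 7 N stayed on the wrist during the hold, because the collar sat about 1.5 mm from where I had measured it.
- **Other things:** I saw none of the other things on the block disturbed in the pictures I took, but I did not measure their positions again.

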